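# Sort the breakfast things onto their own coasters

## Task

The breakfast things have ended up on one another's coasters: move them round so that the cream mug stands on the blue coaster, the wooden egg cup on the white coaster and the small black jar on the red coaster. The empty cork coaster is there as a free spot to use meanwhile; set each thing down centred on its coaster, the same way up as you found it (the mug stays bottom up), and let go. Never tip them over, and do not disturb the pepper mill, the steel shaker or the garlic.

Things in the scene. Friction and masses are not known exactly. Their poses are not given: they have to be found in the camera images.
- mug_axis (a point): cream mug standing bottom up: round body 62 mm across low down, 54 mm at the top, 51 mm high, brown ring on top, 0.11 kg. This point: on the body's axis at the level of its underside; z up. The handle sticks out 57 mm from the axis along this frame's -y (12 mm thick, 24 mm at its roots): pinch the body along this frame's x. Starts on the red coaster; belongs on the blue one
- egg_cup: turned light-wood egg cup, round, 47 mm across at the rim, 58 mm high, about 0.045 kg; to be gripped across its sides at any yaw, it is treated as having straight sides without a waist; origin at the centre of its underside, z up. Starts on the blue coaster; belongs on the white one
- black_jar: small black jar with a black screw lid (fixed on), round, 58 mm across, 50 mm high, about 0.18 kg, straight sides; origin at the centre of its underside, z up. Starts on the white coaster; belongs on the red one
- blue_coaster: blue round coaster, 84 mm across, 8 mm thick, flat on top, fixed to the worktop; origin at the centre of its underside, so its top is 8 mm above the origin; z up
- white_coaster: white round coaster, 84 mm across, 8 mm thick, flat on top, fixed to the worktop; origin at the centre of its underside, so its top is 8 mm above the origin; z up
- red_coaster: red round coaster, 84 mm across, 8 mm thick, flat on top, fixed to the worktop; origin at the centre of its underside, so its top is 8 mm above the origin; z up
- cork_coaster: cork-brown round coaster, 84 mm across, 8 mm thick, flat on top, fixed to the worktop; origin at the centre of its underside, so its top is 8 mm above the origin; z up. Empty at the start: the free spot
- pepper_mill: dark brown wooden pepper mill, loose, 58 mm across, 150 mm high, the one just to the right of the sink; origin at the centre of its underside, z up; leave it alone
- shaker: steel shaker, loose, 37 mm across, 64 mm high, at the back on the left; origin at the centre of its underside, z up; leave it alone
- garlic: pinkish bulb of garlic, loose, 53 mm across, 52 mm high, near the front edge of the worktop on the left; origin at the centre of its underside, z up; leave it alone

How it is judged:
At the end, for the whole second after the job is handed in: The cream mug stands on the blue coaster, the egg cup on the white one and the black jar on the red one: each axis within 10 mm of its coaster's centre, underside resting on the coaster (within 3 mm), upright within 0.1 rad, at rest and released (horizontal distance between mug_axis and blue_coaster below 0.01 m and z of mug_axis in the frame of blue_coaster between 0.005 and 0.011 m and angle between each of mug_axis, egg_cup, black_jar's own z axis and vertical below 0.1 rad and horizontal distance between egg_cup and white_coaster below 0.01 m and z of egg_cup in the frame of white_coaster between 0.005 and 0.011 m and horizontal distance between black_jar and red_coaster below 0.01 m and z of black_jar in the frame of red_coaster between 0.005 and 0.011 m and linear speed of each of egg_cup, black_jar below 0.02 m/s); the robot touches nothing.
It fails at once if the mug, the egg cup or the black jar is tipped over (more than 0.5 rad) (angle between any of mug_axis, egg_cup, black_jar's own z axis and vertical above 0.5 rad).
It fails at once if the pepper mill is shifted more than 20 mm or tipped (distance of pepper_mill from where it was at the start of the episode above 0.02 m or angle between pepper_mill's own z axis and vertical above 0.3 rad).
It fails at once if the shaker is shifted more than 20 mm or tipped (distance of shaker from where it was at the start of the episode above 0.02 m or angle between shaker's own z axis and vertical above 0.3 rad).
It fails at once if the garlic is shifted more than 20 mm or tipped (distance of garlic from where it was at the start of the episode above 0.02 m or angle between garlic's own z axis and vertical above 0.3 rad).
It also fails if it takes over 96 s, if anything falls off the work surface, if the arm or the gripper's body presses on something with over 40 N, if the wrist force passes 120 N, or if a joint passes its speed limit or range.

## Robot

A 6-joint arm with a two-finger parallel gripper is mounted at the origin on a cart in front of the work surface, level with it; the furniture and walls round the work are solid. World frame = base frame: x ahead of the robot, y to its left, z up, the work surface at z = 0. Lengths are in m, angles in rad, forces in N, time in s.
With the tool pointing down it reaches from about 0.375 to 0.9 m from the base axis. Payload 3.1 kg.
Tool frame: the origin (TCP) lies on the centre line of the jaws, within the pads' length; the fingertips stand 14 mm ahead of it and the grasp point (between the pads) lies 5 mm behind it; z points along the fingers, y is the line along which they close (so a half turn about z gives the same grasp; the last joint's range is limited). The gripper opens to 87 mm and grips with 3 to 60 N. Pads are 19 mm wide; open, the fingers measure 117 mm over their backs; the gripper's body (75 mm by 190 mm) begins 51 mm behind the grasp point.
Start: joints at [-1.308, 0.527, 1.433, -0, 1.181, -0.178], TCP at [0.267, -0.565, 0.237] pointing down, gripper open.
Joint ranges: [-3.08, 3.08], [-0.75, 2.2], [0.22, 2.44], [-1.43, 4.57], [0, 2.65], [-2.85, 2.85]. Speed limits (rad/s): [2.79, 2.79, 3.14, 3.14, 3.14, 3.14].

## Interface

Orientations are given as a unit quaternion [x, y, z, w].
In Python, from rig import robot gives the robot as it stands.
- The arm moves only by the tool move_arm, never from a script. Its argument "commands" is a list of rows, each an object with "hand": the finger opening in cm, from 0 to 8.7; "travel": the shift along the tool's x, y, z in cm, a list of three; "twist": the turn, a rotation vector about the tool's x, y, z in degrees, a list of three. In form: [{"hand": hand, "travel": [dx, dy, dz], "twist": [wx, wy, wz]}, ...]. A call has 1 to 5 rows; each row shifts and turns the commanded pose from where the row before left it, along the tool's axes as they then stand; what a row does not reach is not made up. A row lasts 1/12 s, in which the tool goes at most 41.7 mm and 7.16 degrees, less where a joint would pass 70% of its speed; a pose out of reach is approached as far as the arm can. A call is refused whole if a number of a shift passes 4.17 or a number of a turn 7.16, either way. A call with a gripper value outside its range is refused whole. The fingers move at their own pace and stop on an object; "force" is the grip in N (left out, the last holds). Time passes only in rows, so rows that do not move let the fingers close. It gives the time, the measured TCP pose, the force, the opening and the grip force at its end, in the units of the state.
- robot.get_obs(): the state, without advancing time (a new reading comes with each control period).
- robot.camera(name): name is "side" or "top" or "wrist"; returns a dict with "frame" (400x640x3 uint8, red, green, blue), "fov_y" (degrees; the focal length in pixels is half the picture's height over the tangent of half this angle, whatever the lens; pixels are square), "cx", "cy" (the principal point, pixels), "extrinsics" (4x4, takes a point from camera to world coordinates); the wrist camera has in their place "T_tool_cam" (4x4, takes a point from camera to tool coordinates, whose origin is the TCP and whose axes are the flange's). Camera axes: x right, y down, z forward; pixel columns grow to the right and rows downward; lengths in m; the calibration is good to about 2 mm. A picture is of the moment at which its call begins: read the wrist's pose just before it. There is no depth.
- robot.hand_in(): hands the job in; it is judged then, once.
The state is a dict: "time": time; "q": joint angles; "joint_velocities": joint speeds; "joint_torque": joint torques, N m; "position": TCP position; "tool_rot": TCP orientation; "ft_force": force on the tool from outside, world axes, zero at the start; "moment": the same for the moment, N m; "grip_width": finger opening in m; "grip_force": force on a finger pad.
Only numpy, scipy, OpenCV 4.12 (cv2) and the standard library are available. Lean on these libraries where they do the work, as an engineer would, in place of code of your own. Each camera call takes 0.05 s, during which the arm holds its last target. There are 200 camera calls.

## Working session

There is one attempt and no reset: what is moved stays moved. The work goes in short steps, Python scripts to look and compute and a tool call to move; the robot and the scene stay as the last step left them, time stands still between calls to the robot, and variables do not carry over. Pictures are saved under pics/ and viewed, at most 14 in all, crops included, and the job is handed in when it is done.

Besides the shell and the picture viewer there is one more tool, called as name(argument=value, ...), one argument or row to a line, values as JSON. move_arm: Moves the arm, as the interface text tells. Its arguments: {"type":"object","properties":{"commands":{"type":"array"},"force":{"type":"number"}},"required":["commands"]}

```bash
mkdir -p pics; ls
python3 - <<'E'
from rig import robot
import cv2,numpy as np
o=robot.get_obs();print(o)
for n in("side","top"):
    c=robot.camera(n);cv2.imwrite(f"pics/{n}0.png",c["frame"][:,:,::-1])
    print(n,c["fov_y"],c["cx"],c["cy"],c["extrinsics"])
o=robot.get_obs();c=robot.camera("wrist");cv2.imwrite("pics/w0.png",c["frame"][:,:,::-1]);print(c["fov_y"],c["cx"],c["cy"],c["T_tool_cam"])
E
```

```text
pics
{'time': 0.0, 'q': array([-1.30848782e+00,  5.28472127e-01,  1.43392570e+00, -6.31360965e-07,
        1.18139494e+00, -1.78543505e-01]), 'joint_velocities': array([-1.16681806e-03,  1.14373074e-03,  9.76401370e-05, -5.99193354e-05,
        1.06249495e-03,  4.88488913e-05]), 'joint_torque': array([-9.62282211e-04, -4.40037167e+01, -1.76593816e+01,  6.31494122e-02,
        5.83423488e-02, -1.69364635e-04]), 'position': array([ 0.266507  , -0.56453886,  0.23556051]), 'tool_rot': array([ 9.75803777e-01,  2.18645326e-01, -4.63512569e-05, -1.09907837e-03]), 'ft_force': array([-2.08173566,  0.10141321, -0.51802032]), 'moment': array([-0.04642129,  0.03315583, -0.00014602]), 'grip_force': 0.0, 'grip_width': 0.08695011499393965}
side 43.995749943041446 321.68691214605496 200.42858632008335 [[-0.56811739 -0.7061002   0.42268799 -0.07917161]
 [-0.82293833  0.48501881 -0.29585345  0.30923316]
 [ 0.00389055 -0.51592563 -0.85662454  1.19519029]
 [ 0.          0.          0.          1.        ]]
top 49.89368014170787 315.13750424484545 206.46410989287742 [[ 0.01573889 -0.98982795  0.1413963   0.28037868]
 [-0.99987499 -0.01536681  0.00372306 -0.11393074]
 [-0.00151238 -0.14143722 -0.98994607  1.39310241]
 [ 0.          0.          0.          1.        ]]
68.09524881332467 319.6553843837651 199.33487081636594 [[ 1.45083167e-04 -9.53005020e-01 -3.02954470e-01  8.35389571e-02]
 [ 9.99999739e-01 -7.61791264e-05  7.18531134e-04 -1.25577570e-03]
 [-7.07842584e-04 -3.02954496e-01  9.53004760e-01 -1.48333445e-01]
 [ 0.00000000e+00  0.00000000e+00  0.00000000e+00  1.00000000e+00]]
```

View pics/top0.png

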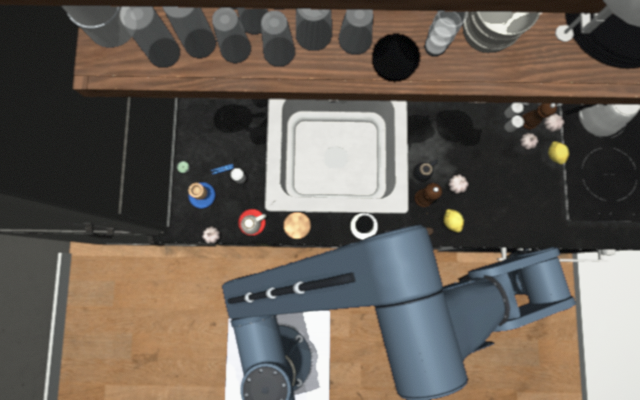

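View pics/side0.png

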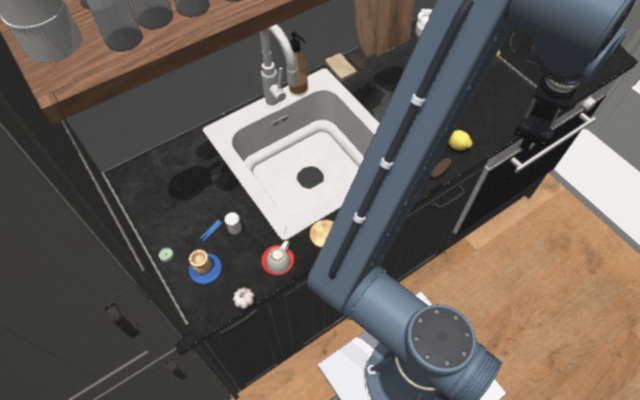

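The top view shows the blue coaster at (201,195) with the egg cup, red at (252,222) with the mug (handle pointing up-right), empty cork at (297,225) and white at (364,225) with the jar. The shaker is at (237,175), the garlic at (211,235) and the mill at about (430,193). The side view agrees, but the arm hides white.

```bash
cat > h.py <<'E'
import cv2,numpy as np
from scipy.spatial.transform import Rotation as R
from rig import robot
def cam(n):
    o=robot.get_obs(); c=robot.camera(n)
    if n=="wrist":
        T=np.eye(4);T[:3,:3]=R.from_quat(o["tool_rot"]).as_matrix();T[:3,3]=o["position"]
        T=T@c["T_tool_cam"]
    else: T=c["extrinsics"]
    f=200/np.tan(np.radians(c["fov_y"]/2))
    return c["frame"],T,f,c["cx"],c["cy"]
def ray(C,uv,z):
    _,T,f,cx,cy=C
    uv=np.atleast_2d(np.asarray(uv,float)).reshape(-1,2)
    d=np.c_[(uv[:,0]-cx)/f,(uv[:,1]-cy)/f,np.ones(len(uv))]@T[:3,:3].T
    return (T[:3,3]+d*((z-T[2,3])/d[:,2])[:,None])[:,:2]
def proj(C,P):
    _,T,f,cx,cy=C
    p=T[:3,:3].T@(np.asarray(P)-T[:3,3]); return np.array([cx+f*p[0]/p[2],cy+f*p[1]/p[2]])
def circ(P,iters=4):
    P=np.asarray(P)
    for _ in range(iters):  # algebraic fit, dropping outliers
        s=np.linalg.lstsq(np.c_[2*P,np.ones(len(P))],(P**2).sum(1),rcond=None)[0]
        r=np.sqrt(s[2]+s[:2]@s[:2]);e=abs(np.hypot(*(P-s[:2]).T)-r)
        k=e<=max(.0015,1.5*np.median(e)); 
        P=P[k]
    return s[:2],r,len(P)
def save(C,name): cv2.imwrite(f"pics/{name}.png",C[0][:,:,::-1])
E
python3 - <<'E'
from h import *
C=cam("top")
for n,uv,z in[("blue",(202,195),.008),("egg",(198,190),.066),("red",(252,222),.008),("mug",(250,225),.059),("cork",(297,225),.008),("white",(364,227),.008),("shaker",(237,174),.064),("garlic",(211,235),.03),("mill",(432,190),.15),("sinkFrontL",(265,212),0),("frontedge",(300,245),0)]:
    p=ray(C,uv,z)[0];print(n,p.round(3),np.hypot(*p).round(3),np.degrees(np.arctan2(p[1],p[0])).round(1))
S=robot.get_obs();print(R.from_quat(S["tool_rot"]).as_matrix().round(3))
E
```

```text
blue [0.51  0.262] 0.573 27.1
egg [0.516 0.259] 0.578 26.7
red [0.424 0.095] 0.435 12.6
mug [0.409 0.093] 0.42 12.8
cork [ 0.417 -0.051] 0.42 -7.0
white [ 0.414 -0.268] 0.493 -32.9
shaker [0.57  0.139] 0.587 13.7
garlic [0.378 0.22 ] 0.438 30.2
mill [ 0.512 -0.451] 0.683 -41.4
sinkFrontL [0.459 0.055] 0.462 6.8
frontedge [ 0.353 -0.062] 0.358 -9.9
[[ 0.904  0.427 -0.   ]
 [ 0.427 -0.904  0.001]
 [ 0.    -0.001 -1.   ]]
```

move_arm(
  commands=[
    {"hand": 8.7,"travel": [0,0,0],"twist": [0,0,-6.5]},
    {"hand": 8.7,"travel": [0,0,0],"twist": [0,0,-6.5]},
    {"hand": 8.7,"travel": [0,0,0],"twist": [0,0,-6.5]},
    {"hand": 8.7,"travel": [0,0,0],"twist": [0,0,-6.5]},
    {"hand": 8.7,"travel": [0,0,0],"twist": [0,0,-6.5]},
  ],
  force=20,
)

```text
time: 0.62
position: [0.2666, -0.565, 0.2363]
tool_rot: [0.874, 0.485, 0.0, -0.0]
ft_force: [-0.3, 0.3, -0.4]
grip_width: 0.0872
grip_force: 0.0
```

move_arm(
  commands=[
    {"hand": 8.7,"travel": [0,0,0],"twist": [0,0,-6.5]},
    {"hand": 8.7,"travel": [0,0,0],"twist": [0,0,-6.5]},
    {"hand": 8.7,"travel": [0,0,0],"twist": [0,0,-6.5]},
    {"hand": 8.7,"travel": [0,0,0],"twist": [0,0,-6.5]},
    {"hand": 8.7,"travel": [0,0,0],"twist": [0,0,-6.2]},
  ],
)

```text
time: 1.03
position: [0.2666, -0.565, 0.2362]
tool_rot: [0.705, 0.709, 0.0, -0.0]
ft_force: [0.8, -0.4, -0.1]
grip_width: 0.087
grip_force: 0.0
```

move_arm(
  commands=[
    {"hand": 8.7,"travel": [3.3,1.4,-0.6],"twist": [0,0,0]},
    {"hand": 8.7,"travel": [3.3,1.4,-0.6],"twist": [0,0,0]},
    {"hand": 8.7,"travel": [3.3,1.4,-0.6],"twist": [0,0,0]},
    {"hand": 8.7,"travel": [3.3,1.4,-0.6],"twist": [0,0,0]},
    {"hand": 8.7,"travel": [3.3,1.4,-0.6],"twist": [0,0,0]},
  ],
)

```text
time: 1.45
position: [0.337, -0.3986, 0.2666]
tool_rot: [0.708, 0.707, 0.0, -0.0]
ft_force: [0.3, -0.1, -1.0]
grip_width: 0.0871
grip_force: 0.0
```

move_arm(
  commands=[
    {"hand": 8.7,"travel": [3.3,1.4,-0.6],"twist": [0,0,0]},
    {"hand": 8.7,"travel": [3.3,1.4,-0.6],"twist": [0,0,0]},
    {"hand": 8.7,"travel": [3.3,1.4,-0.6],"twist": [0,0,0]},
    {"hand": 8.7,"travel": [3.3,1.4,-0.6],"twist": [0,0,0]},
    {"hand": 8.7,"travel": [0,0,0],"twist": [0,0,0]},
  ],
)

```text
time: 1.87
position: [0.3941, -0.2626, 0.2914]
tool_rot: [0.706, 0.709, 0.001, -0.001]
ft_force: [0.4, 0.2, -0.2]
grip_width: 0.0869
grip_force: 0.0
```

Run:
```python
from h import *
C=cam("wrist");save(C,"w1");np.savez("w1",f=C[0],T=C[1])
for p in[(.414,-.268,.05),(.417,-.051,.008)]:print(proj(C,p).round())
```

```text
[335. 176.]
[339.   0.]
```

View pics/w1.png

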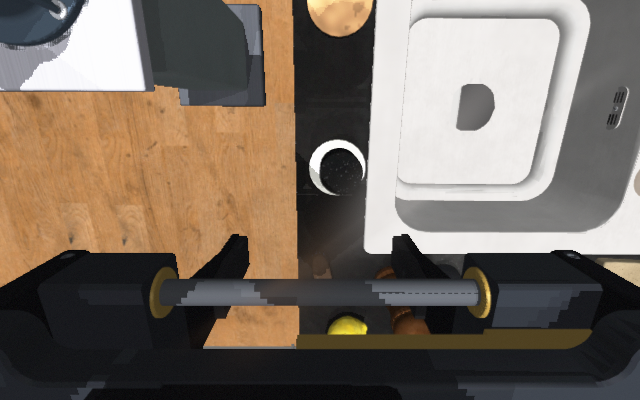

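The white coaster is at about (337,167) with the jar at about (343,169), partly covering it. Cork is cut off at the top edge, around (340,5). I'll fit circles on the white crescent's outer and inner edges.

```bash
cat >> h.py <<'E'
def comp(m,uv):  # connected component nearest uv
    n,l,s,c=cv2.connectedComponentsWithStats(m.astype(np.uint8))
    i=1+np.argmin(np.hypot(*(c[1:]-uv).T)+1e3*(s[1:,4]<60)); return (l==i).astype(np.uint8),s[i]
def fixfit(P,r):
    from scipy.optimize import least_squares
    return least_squares(lambda c:np.hypot(*(P-c).T)-r,P.mean(0),loss="soft_l1",f_scale=.001)
E
python3 - <<'E'
from h import *
C=cam("wrist")
g=C[0].min(2);m=g>110;m[:,368:]=0;m[:120]=0;m[215:]=0;m[:,:300]=0
k,s=comp(m,(337,167));print(s)
cv2.imwrite("pics/c1.png",cv2.resize(np.hstack([C[0][120:215,290:390,::-1],cv2.cvtColor(k[120:215,290:390]*255,cv2.COLOR_GRAY2BGR)]),None,fx=4,fy=4,interpolation=0))
cn=max(cv2.findContours(k,cv2.RETR_EXTERNAL,cv2.CHAIN_APPROX_NONE)[0],key=len)[:,0]
P=ray(C,cn,.008); hull=cv2.convexHull(cn)[:,0]
c,r,n=circ(ray(C,hull,.008));print("white",c,r,n,len(hull))
f=fixfit(ray(C,hull,.008),.042);print("white fixed r",f.x,abs(f.fun).mean())
d=np.hypot(*(P-f.x).T); I=P[(d<.037)];print(len(I),I.mean(0))
# facing edge (bottom of jar) : points on camera side
I=I[I[:,1]>-.262]; c,r,n=circ(I);print("jar",c,r,n,fixfit(I,.029).x, C[1][:3,3])
E
```

```text
[309 137  58  56 928]
white [ 0.41937181 -0.26511084] 0.04189903421571313 29 29
white fixed r [ 0.41939258 -0.2651375 ] 0.00026520921025183604
79 [ 0.41460602 -0.25613256]
jar [ 0.42278242 -0.26509382] 0.029959939546873593 47 [ 0.42262791 -0.26399202] [ 0.39235299 -0.1805029   0.43947671]
```

View pics/c1.png

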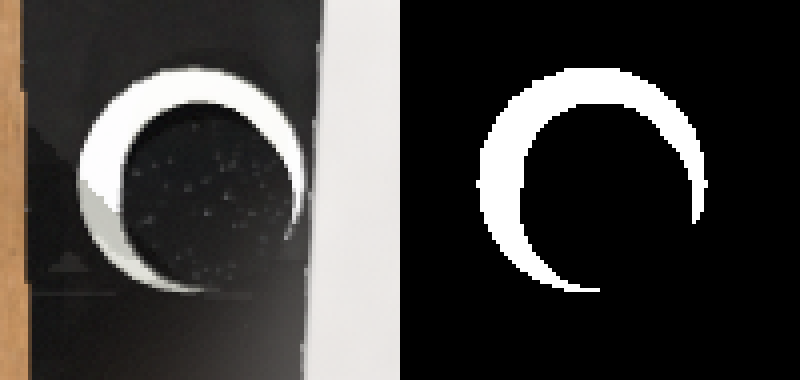

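White coaster: (0.4194,-0.2651). Jar: about (0.4227,-0.2645). I'm going down over the jar.

move_arm(
  commands=[
    {"hand": 8.7,"travel": [0,1.4,3.5],"twist": [0,0,0]},
    {"hand": 8.7,"travel": [0,1.5,3.5],"twist": [0,0,0]},
    {"hand": 8.7,"travel": [0,0,4],"twist": [0,0,0]},
    {"hand": 8.7,"travel": [0,0,4],"twist": [0,0,0]},
    {"hand": 8.7,"travel": [0,0,3],"twist": [0,0,0]},
  ],
)

```text
time: 2.38
position: [0.4209, -0.2691, 0.1076]
tool_rot: [0.708, 0.706, -0.0, -0.001]
ft_force: [0.4, -0.1, -0.3]
grip_width: 0.0874
grip_force: 0.0
```

move_arm(
  commands=[
    {"hand": 8.7,"travel": [0,0,0],"twist": [0,0,0]},
    {"hand": 8.7,"travel": [0,0,0],"twist": [0,0,0]},
  ],
)

```text
time: 2.55
position: [0.4208, -0.2688, 0.1091]
tool_rot: [0.708, 0.706, -0.0, -0.002]
ft_force: [0.2, -0.0, -0.3]
grip_width: 0.0871
grip_force: 0.0
```

move_arm(
  commands=[
    {"hand": 8.7,"travel": [0.4,0.2,0],"twist": [0,0,0]},
    {"hand": 8.7,"travel": [0,0,3],"twist": [0,0,0]},
    {"hand": 8.7,"travel": [0,0,3],"twist": [0,0,0]},
    {"hand": 8.7,"travel": [0,0,2],"twist": [0,0,0]},
    {"hand": 8.7,"travel": [0,0,0],"twist": [0,0,0]},
  ],
)

```text
time: 2.97
position: [0.4239, -0.2645, 0.03]
tool_rot: [0.708, 0.707, -0.0, -0.0]
ft_force: [-0.9, 0.6, 0.3]
grip_width: 0.0872
grip_force: 0.0
```

move_arm(
  commands=[
    {"hand": 5.0,"travel": [0,0,0],"twist": [0,0,0]},
    {"hand": 5.0,"travel": [0,0,0],"twist": [0,0,0]},
    {"hand": 5.0,"travel": [0,0,0],"twist": [0,0,0]},
    {"hand": 5.0,"travel": [0,0,0],"twist": [0,0,0]},
    {"hand": 5.0,"travel": [0,0,0],"twist": [0,0,0]},
  ],
  force=20,
)

```text
time: 3.38
position: [0.4245, -0.2649, 0.0319]
tool_rot: [0.707, 0.707, -0.0, 0.001]
ft_force: [-2.5, 0.1, 2.0]
grip_width: 0.0615
grip_force: 1.3
```

move_arm(
  commands=[
    {"hand": 5.0,"travel": [0,0,0],"twist": [0,0,0]},
    {"hand": 5.0,"travel": [0,0,0],"twist": [0,0,0]},
  ],
)

```text
time: 3.55
position: [0.424, -0.2645, 0.0315]
tool_rot: [0.707, 0.707, -0.0, 0.0]
ft_force: [-1.1, 1.2, 6.0]
grip_width: 0.0572
grip_force: 20.0
```

move_arm(
  commands=[
    {"hand": 5.0,"travel": [0,0,-2],"twist": [0,0,0]},
    {"hand": 5.0,"travel": [0,0,-3.5],"twist": [0,0,0]},
    {"hand": 5.0,"travel": [0,0,-3.5],"twist": [0,0,0]},
    {"hand": 5.0,"travel": [2,0,-3],"twist": [0,0,0]},
    {"hand": 5.0,"travel": [3,0,-2],"twist": [0,0,0]},
  ],
)

```text
time: 3.97
position: [0.4259, -0.2172, 0.1734]
tool_rot: [0.708, 0.706, 0.0, 0.004]
ft_force: [0.9, 0.8, -1.8]
grip_width: 0.0568
grip_force: 20.0
```

move_arm(
  commands=[
    {"hand": 5.0,"travel": [3.5,0,-2],"twist": [0,0,0]},
    {"hand": 5.0,"travel": [3.5,0,-2],"twist": [0,0,0]},
    {"hand": 5.0,"travel": [3.5,0,-2],"twist": [0,0,0]},
    {"hand": 5.0,"travel": [3.5,0,-2],"twist": [0,0,0]},
    {"hand": 5.0,"travel": [2.5,0,0],"twist": [0,0,0]},
  ],
)

```text
time: 4.38
position: [0.4249, -0.0472, 0.2537]
tool_rot: [0.707, 0.707, 0.002, 0.003]
ft_force: [0.7, -0.1, -2.1]
grip_width: 0.0563
grip_force: 20.0
```

move_arm(
  commands=[
    {"hand": 5.0,"travel": [0,0,0],"twist": [0,0,0]},
    {"hand": 5.0,"travel": [0,0,0],"twist": [0,0,0]},
  ],
)

```text
time: 4.55
position: [0.4234, -0.048, 0.2507]
tool_rot: [0.706, 0.708, -0.0, 0.0]
ft_force: [1.0, 0.5, -1.7]
grip_width: 0.0569
grip_force: 20.0
```

Run:
```python
from h import *
C=cam("wrist");save(C,"w2");np.savez("w2",f=C[0],T=C[1]);print(robot.get_obs()["position"])
for p in[(.417,-.051,.008),(.424,.095,.008)]:print(proj(C,p).round())
```

```text
[ 0.42375613 -0.04909744  0.25043426]
[315. 173.]
[321.  54.]
```

View pics/w2.png

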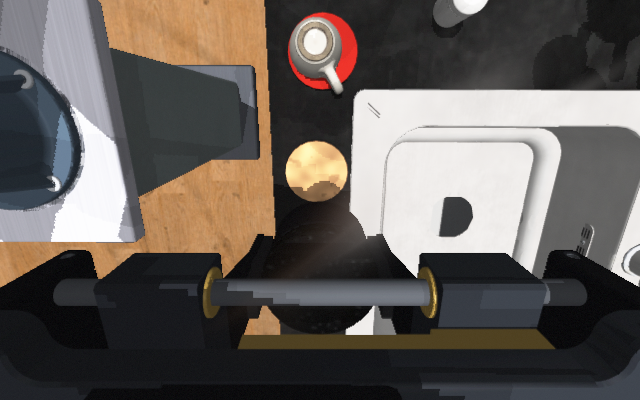

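Cork is at (316,171) and red at (323,50). The mug's top ring is at about (315,40) and the handle tip at about (337,92).

Run:
```python
from h import *
d=np.load("w2.npz");c0=cam("wrist");C=(d["f"],d["T"])+c0[2:]
hsv=cv2.cvtColor(C[0],cv2.COLOR_RGB2HSV);H,S,V=cv2.split(hsv)
def hullpts(m,uv):
    k,s=comp(m,uv);cn=max(cv2.findContours(k,0,1)[0],key=len);return cv2.convexHull(cn)[:,0],s
ck=(S>60)&(V>60);ck[:130]=0;ck[215:]=0;ck[:,:280]=0;ck[:,352:]=0
h,s=hullpts(ck,(316,171));h=h[h[:,1]<182];f=fixfit(ray(C,h,.008),.042);print("cork",f.x,abs(f.fun).mean(),circ(ray(C,h,.008)))
rd=(S>150)&((H<8)|(H>172))&(V>60);rd[130:]=0;rd[:,:280]=0;rd[:,365:]=0
n,l,st,_=cv2.connectedComponentsWithStats(rd.astype(np.uint8));rd=np.isin(l,[i for i in range(1,n) if st[i,4]>30])
h=cv2.convexHull(cv2.findNonZero(rd.astype(np.uint8)))[:,0]
c,r,n=circ(ray(C,h,.008));f=fixfit(ray(C,h,.008),.042);print("red",f.x,abs(f.fun).mean(),c,r,n)
cv2.imwrite("pics/c2.png",cv2.resize(C[0][0:110,275:375,::-1],None,fx=5.4,fy=5.4,interpolation=cv2.INTER_CUBIC))
```

```text
cork [ 0.41820075 -0.04858523] 0.0002411098865161585 (array([ 0.418213 , -0.0489458]), np.float64(0.04231060876031439), 20)
red [0.42555845 0.09733712] 0.00013032193680322595 [0.42556682 0.09734249] 0.04191766438125644 38
```

View pics/c2.png

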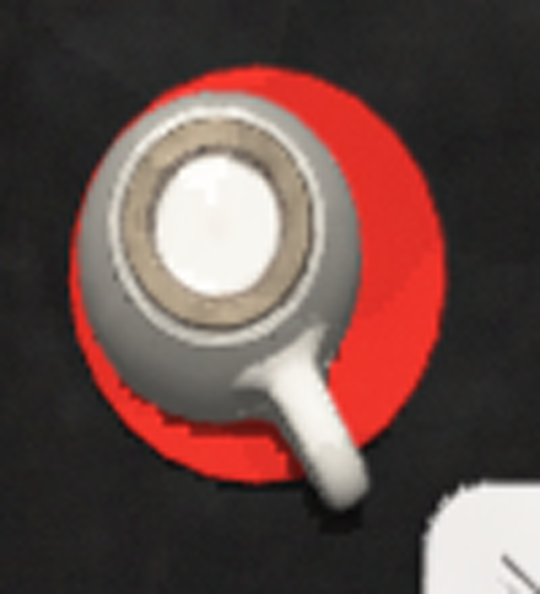

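Now placing the jar on cork: back 0.5 cm, down to z of about 0.032.

move_arm(
  commands=[
    {"hand": 5.0,"travel": [0,-0.5,2],"twist": [0,0,0]},
    {"hand": 5.0,"travel": [0,0,4],"twist": [0,0,0]},
    {"hand": 5.0,"travel": [0,0,4],"twist": [0,0,0]},
    {"hand": 5.0,"travel": [0,0,4],"twist": [0,0,0]},
    {"hand": 5.0,"travel": [0,0,4],"twist": [0,0,0]},
  ],
)

```text
time: 5.07
position: [0.4196, -0.051, 0.0688]
tool_rot: [0.708, 0.706, 0.0, 0.001]
ft_force: [0.1, -0.4, -2.8]
grip_width: 0.0566
grip_force: 20.0
```

move_arm(
  commands=[
    {"hand": 5.0,"travel": [0,0,2],"twist": [0,0,0]},
    {"hand": 5.0,"travel": [0,0,0],"twist": [0,0,0]},
    {"hand": 5.0,"travel": [0,0,0],"twist": [0,0,0]},
  ],
)

```text
time: 5.32
position: [0.4185, -0.0503, 0.0493]
tool_rot: [0.708, 0.706, -0.001, -0.002]
ft_force: [0.5, 0.5, -2.8]
grip_width: 0.0568
grip_force: 20.0
```

Run:
```python
from h import *
d=np.load("w2.npz");c0=cam("wrist");C=(d["f"],d["T"])+c0[2:]
ctr=ray(C,(315.2,41.1),.059)[0];print("mug",ctr)
im=C[0].astype(int);sp=im.max(2)-im.min(2)
for z in(.02,.03,.04):
  t=ray(C,[(339.8,92),(337,89)],z);v=t-ctr;print(z,np.hypot(*v.T),np.degrees(np.arctan2(v[:,1],v[:,0])))
for p in [((270,370),(345,495))]:
  a=ray(C,[(q[0]/5.4+275,q[1]/5.4) for q in p],.035);w=a[1]-a[0];print(np.degrees(np.arctan2(w[1],w[0])))
# top: light edge circle of the ring outer
```

```text
mug [0.4178119  0.09943054]
0.02 [0.05585887 0.05119482] [-58.70285834 -60.03007558]
0.03 [0.0558622  0.05133827] [-59.47753977 -60.83474507]
0.04 [0.05587575 0.05149178] [-60.25198714 -61.63477358]
-56.50829019707352
```

move_arm(
  commands=[
    {"hand": 5.0,"travel": [0.2,0,1.2],"twist": [0,0,0]},
    {"hand": 5.0,"travel": [0,0,0.3],"twist": [0,0,0]},
    {"hand": 5.0,"travel": [0,0,0.2],"twist": [0,0,0]},
    {"hand": 5.0,"travel": [0,0,0],"twist": [0,0,0]},
  ],
)

```text
time: 5.7
position: [0.4198, -0.0478, 0.0345]
tool_rot: [0.707, 0.707, 0.0, 0.001]
ft_force: [0.1, -0.6, -2.1]
grip_width: 0.0569
grip_force: 20.0
```

move_arm(
  commands=[
    {"hand": 5.0,"travel": [0,0,0.2],"twist": [0,0,0]},
    {"hand": 5.0,"travel": [0,0,0.1],"twist": [0,0,0]},
    {"hand": 5.0,"travel": [0,0,0],"twist": [0,0,0]},
    {"hand": 5.0,"travel": [0,0,0],"twist": [0,0,0]},
  ],
)

```text
time: 6.03
position: [0.4197, -0.0475, 0.0315]
tool_rot: [0.707, 0.707, 0.0, 0.001]
ft_force: [0.2, 0.7, 4.9]
grip_width: 0.0571
grip_force: 20.0
```

move_arm(
  commands=[
    {"hand": 8.7,"travel": [0,0,0],"twist": [0,0,0]},
    {"hand": 8.7,"travel": [0,0,0],"twist": [0,0,0]},
    {"hand": 8.7,"travel": [0,0,0],"twist": [0,0,0]},
    {"hand": 8.7,"travel": [0,0,0],"twist": [0,0,0]},
    {"hand": 8.7,"travel": [0,0,-1],"twist": [0,0,0]},
  ],
)

```text
time: 6.45
position: [0.4184, -0.0471, 0.0397]
tool_rot: [0.707, 0.707, -0.001, -0.001]
ft_force: [-0.7, 0.4, 1.0]
grip_width: 0.0817
grip_force: 0.0
```

move_arm(
  commands=[
    {"hand": 8.7,"travel": [0,0,-3],"twist": [0,0,0]},
    {"hand": 8.7,"travel": [0,0,-4],"twist": [0,0,0]},
    {"hand": 8.7,"travel": [0,0,-4],"twist": [0,0,0]},
    {"hand": 8.7,"travel": [1,0,-3.5],"twist": [0,0,0]},
    {"hand": 8.7,"travel": [2.5,0.5,-3],"twist": [0,0,0]},
  ],
)

```text
time: 6.87
position: [0.4242, -0.0137, 0.218]
tool_rot: [0.709, 0.706, 0.0, 0.001]
ft_force: [1.0, -0.5, -0.7]
grip_width: 0.0866
grip_force: 0.0
```

move_arm(
  commands=[
    {"hand": 8.7,"travel": [3,1,-2.5],"twist": [0,0,0]},
    {"hand": 8.7,"travel": [3.5,1,-1],"twist": [0,0,0]},
    {"hand": 8.7,"travel": [4,1,0],"twist": [0,0,0]},
    {"hand": 8.7,"travel": [4,1,0],"twist": [0,0,0]},
    {"hand": 8.7,"travel": [4,1,0],"twist": [0,0,0]},
  ],
)

```text
time: 7.28
position: [0.4741, 0.1745, 0.251]
tool_rot: [0.707, 0.707, 0.0, 0.0]
ft_force: [0.5, -1.0, -0.4]
grip_width: 0.0871
grip_force: 0.0
```

move_arm(
  commands=[
    {"hand": 8.7,"travel": [3,1,0],"twist": [0,0,0]},
    {"hand": 8.7,"travel": [3,1,0],"twist": [0,0,0]},
    {"hand": 8.7,"travel": [0,0,0],"twist": [0,0,0]},
    {"hand": 8.7,"travel": [0,0,0],"twist": [0,0,0]},
  ],
)

```text
time: 7.62
position: [0.4939, 0.2338, 0.2499]
tool_rot: [0.706, 0.708, -0.001, -0.0]
ft_force: [-1.2, 0.9, 0.3]
grip_width: 0.0868
grip_force: 0.0
```

Run:
```python
from h import *
C=cam("wrist");np.savez("w3",f=C[0],T=C[1]);print(robot.get_obs()["position"],robot.get_obs()["time"])
for p in[(.51,.26,.008)]:print(proj(C,p).round())
u,v=map(int,proj(C,(.51,.26,.04)))
a,b=max(v-90,0),max(u-90,0);print(a,b)
cv2.imwrite("pics/c3.png",cv2.resize(C[0][a:a+180,b:b+200,::-1],None,fx=3.3,fy=3.3,interpolation=cv2.INTER_CUBIC))
hsv=cv2.cvtColor(C[0],cv2.COLOR_RGB2HSV);H,S,V=cv2.split(hsv)
m=(S>150)&(H>100)&(H<125)&(V>50);k,s=comp(m,proj(C,(.51,.26,.008)));print(s)
h=cv2.convexHull(cv2.findNonZero(k))[:,0];P=ray(C,h,.008);print(circ(P),fixfit(P,.042).x)
```

```text
[0.49342441 0.23265656 0.24988805] 7.6667
[333. 152.]
65 243
[ 303  115   63   65 1373]
(array([0.51164192, 0.26478101]), np.float64(0.04154764576867009), 35) [0.51164247 0.26473967]
```

View pics/c3.png

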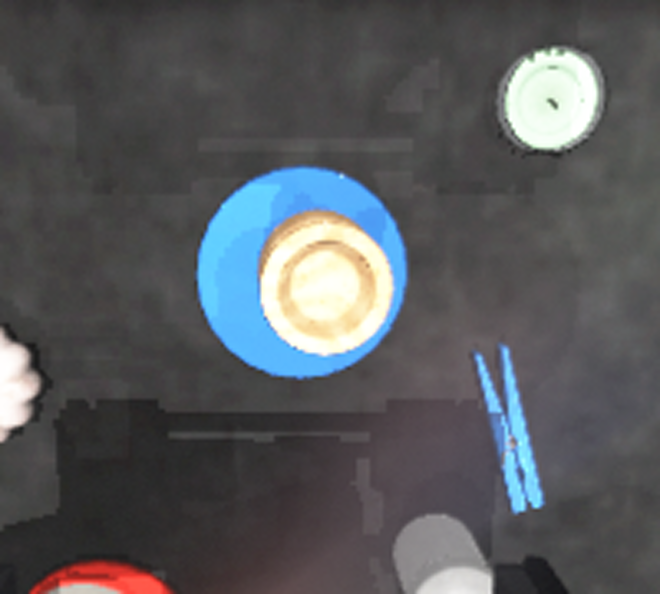

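Blue coaster: (0.5116,0.2648). The egg cup rim's centre is at full-image pixel (341.8,152.0). The shaker is at lower right and the garlic at the left edge.

Run:
```python
from h import *
d=np.load("w3.npz");C=(d["f"],d["T"])+cam("wrist")[2:]
H,S,V=cv2.split(cv2.cvtColor(C[0],cv2.COLOR_RGB2HSV))
print(ray(C,[(341.8,152),(341.8-20.3,152)],.066))
m=(H<28)&(H>5)&(S>25)&(V>150);k,s=comp(m,(342,150));print(s)
h=cv2.convexHull(cv2.findNonZero(k))[:,0];h=h[h[:,1]>148];P=ray(C,h,.066);print(circ(P),fixfit(P,.0235).x)
print(robot.get_obs()["position"])
```

```text
[[0.51785115 0.26838292]
 [0.49509517 0.26832368]]
[322 129  37  39 676]
(array([0.51650864, 0.27272849]), np.float64(0.021506892939650243), 8) [0.51687886 0.27499618]
[0.49333578 0.23192429 0.24996083]
```

move_arm(
  commands=[
    {"hand": 8.7,"travel": [1.8,1.2,2],"twist": [0,0,0]},
    {"hand": 8.7,"travel": [1.8,1.2,2],"twist": [0,0,0]},
    {"hand": 8.7,"travel": [0,0,4],"twist": [0,0,0]},
    {"hand": 8.7,"travel": [0,0,3.5],"twist": [0,0,0]},
    {"hand": 8.7,"travel": [0,0,2],"twist": [0,0,0]},
  ],
)

```text
time: 8.13
position: [0.5159, 0.2664, 0.1122]
tool_rot: [0.708, 0.706, -0.003, -0.001]
ft_force: [-0.9, -0.2, 0.1]
grip_width: 0.0867
grip_force: 0.0
```

move_arm(
  commands=[
    {"hand": 8.7,"travel": [0,0,0],"twist": [0,0,0]},
    {"hand": 8.7,"travel": [0,0,0],"twist": [0,0,0]},
  ],
)

```text
time: 8.3
position: [0.5175, 0.267, 0.1148]
tool_rot: [0.708, 0.706, -0.002, -0.001]
ft_force: [0.2, -0.0, -0.2]
grip_width: 0.0868
grip_force: 0.0
```

move_arm(
  commands=[
    {"hand": 8.7,"travel": [0.1,0,2],"twist": [0,0,0]},
    {"hand": 8.7,"travel": [0,0,3],"twist": [0,0,0]},
    {"hand": 8.7,"travel": [0,0,3],"twist": [0,0,0]},
    {"hand": 8.7,"travel": [0,0,0],"twist": [0,0,0]},
    {"hand": 8.7,"travel": [0,0,0],"twist": [0,0,0]},
  ],
)

```text
time: 8.72
position: [0.5186, 0.2691, 0.0364]
tool_rot: [0.708, 0.707, -0.0, -0.0]
ft_force: [0.1, -0.2, 0.7]
grip_width: 0.0869
grip_force: 0.0
```

move_arm(
  commands=[
    {"hand": 4.0,"travel": [0,0,0],"twist": [0,0,0]},
    {"hand": 4.0,"travel": [0,0,0],"twist": [0,0,0]},
    {"hand": 4.0,"travel": [0,0,0],"twist": [0,0,0]},
    {"hand": 4.0,"travel": [0,0,0],"twist": [0,0,0]},
    {"hand": 4.0,"travel": [0,0,0],"twist": [0,0,0]},
  ],
  force=10,
)

```text
time: 9.13
position: [0.5189, 0.2698, 0.0367]
tool_rot: [0.707, 0.707, 0.001, 0.0]
ft_force: [-0.3, -0.5, -0.1]
grip_width: 0.0613
grip_force: 0.0
```

move_arm(
  commands=[
    {"hand": 4.0,"travel": [0,0,0],"twist": [0,0,0]},
    {"hand": 4.0,"travel": [0,0,0],"twist": [0,0,0]},
    {"hand": 4.0,"travel": [0,0,0],"twist": [0,0,0]},
    {"hand": 4.0,"travel": [0,0,0],"twist": [0,0,0]},
  ],
)

```text
time: 9.47
position: [0.5184, 0.2697, 0.0357]
tool_rot: [0.707, 0.707, 0.0, 0.0]
ft_force: [-0.6, -0.2, 2.1]
grip_width: 0.0457
grip_force: 10.0
```

move_arm(
  commands=[
    {"hand": 4.0,"travel": [0,0,-1.5],"twist": [0,0,0]},
    {"hand": 4.0,"travel": [0,0,-3.5],"twist": [0,0,0]},
    {"hand": 4.0,"travel": [0,0,-4],"twist": [0,0,0]},
    {"hand": 4.0,"travel": [0,0,-4],"twist": [0,0,0]},
    {"hand": 4.0,"travel": [-2,-0.4,-2],"twist": [0,0,0]},
  ],
)

```text
time: 9.88
position: [0.5174, 0.2525, 0.1902]
tool_rot: [0.707, 0.708, 0.005, 0.002]
ft_force: [1.9, -0.1, 0.1]
grip_width: 0.0452
grip_force: 10.0
```

move_arm(
  commands=[
    {"hand": 4.0,"travel": [-3.5,-0.7,0],"twist": [0,0,0]},
    {"hand": 4.0,"travel": [-3.5,-0.7,0],"twist": [0,0,0]},
    {"hand": 4.0,"travel": [-3.5,-0.7,0],"twist": [0,0,0]},
    {"hand": 4.0,"travel": [-3.5,-0.7,0],"twist": [0,0,0]},
    {"hand": 4.0,"travel": [-3.5,-0.7,0],"twist": [0,0,0]},
  ],
)

```text
time: 10.3
position: [0.4784, 0.0733, 0.1855]
tool_rot: [0.707, 0.707, -0.0, -0.0]
ft_force: [0.7, -0.1, -1.2]
grip_width: 0.0454
grip_force: 10.0
```

move_arm(
  commands=[
    {"hand": 4.0,"travel": [-3.5,-0.7,0],"twist": [0,0,0]},
    {"hand": 4.0,"travel": [-3.5,-0.7,0],"twist": [0,0,0]},
    {"hand": 4.0,"travel": [-3.5,-0.7,0],"twist": [0,0,0]},
    {"hand": 4.0,"travel": [-3.5,-0.7,0],"twist": [0,0,0]},
    {"hand": 4.0,"travel": [-3.5,-0.7,0],"twist": [0,0,0]},
  ],
)

```text
time: 10.72
position: [0.4433, -0.1018, 0.1855]
tool_rot: [0.707, 0.707, -0.0, -0.0]
ft_force: [-0.3, 0.4, -0.6]
grip_width: 0.0453
grip_force: 10.0
```

move_arm(
  commands=[
    {"hand": 4.0,"travel": [-3.5,-0.7,0],"twist": [0,0,0]},
    {"hand": 4.0,"travel": [-3.5,-0.7,0],"twist": [0,0,0]},
    {"hand": 4.0,"travel": [-3.5,-0.7,0],"twist": [0,0,0]},
    {"hand": 4.0,"travel": [-3,-0.4,0],"twist": [0,0,0]},
    {"hand": 4.0,"travel": [-2,0,0],"twist": [0,0,0]},
  ],
)

```text
time: 11.13
position: [0.4181, -0.2584, 0.1855]
tool_rot: [0.708, 0.706, -0.0, 0.0]
ft_force: [0.5, -0.7, -0.3]
grip_width: 0.0454
grip_force: 10.0
```

move_arm(
  commands=[
    {"hand": 4.0,"travel": [0,0,2],"twist": [0,0,0]},
    {"hand": 4.0,"travel": [0,0,2],"twist": [0,0,0]},
    {"hand": 4.0,"travel": [0,0,2],"twist": [0,0,0]},
    {"hand": 4.0,"travel": [0,0,0],"twist": [0,0,0]},
    {"hand": 4.0,"travel": [0,0,0],"twist": [0,0,0]},
  ],
)

```text
time: 11.55
position: [0.4182, -0.2547, 0.1248]
tool_rot: [0.707, 0.707, -0.0, -0.002]
ft_force: [0.2, -0.6, 0.7]
grip_width: 0.0455
grip_force: 10.0
```

Run:
```python
from h import *
C=cam("wrist");np.savez("w4",f=C[0],T=C[1]);print(robot.get_obs()["position"])
save(C,"w4")
```

```text
[ 0.41895756 -0.25527052  0.1256549 ]
```

View pics/w4.png

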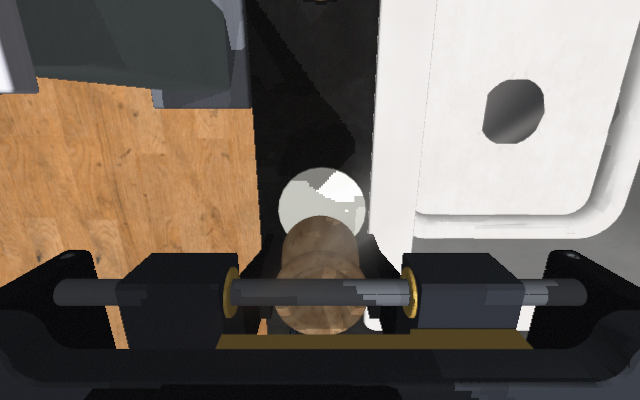

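The cup is held upright, its foot's near edge at (320,216) and about 76 px wide. The free white coaster shows around (322,208).

Run:
```python
from h import *
d=np.load("w4.npz");C=(d["f"],d["T"])+cam("wrist")[2:]
g=C[0].min(2);sat=C[0].max(2).astype(int)-g
m=(g>90)&(sat<40);m[:150]=0;m[245:]=0;m[:,368:]=0;m[:,265:]&=True;m[:,:265]=0
k,s=comp(m,(320,195));print(s)
h=cv2.convexHull(cv2.findNonZero(k))[:,0];h=h[h[:,1]<225];P=ray(C,h,.008);print("white",circ(P),fixfit(P,.042).x)
z=robot.get_obs()["position"][2]-.028
b=(sat>30);b[:205]=0;b[262:]=0;b[:,:275]=0;b[:,368:]=0
k,s=comp(b,(322,240));print(s)
E=[(u,np.nonzero(k[:,u])[0].min()) for u in range(288,357,2)];E=np.array(E);print(E[::4].tolist())
P=ray(C,E,z);print(circ(P),fixfit(P,.0235).x, robot.get_obs()["position"],z)
```

```text
[ 278  168   90   74 4262]
white (array([ 0.41938004, -0.26542288]), np.float64(0.04179566493372788), 19) [ 0.41958616 -0.26563413]
[ 282  216   66   46 1726]Traceback (most recent call last):
  File "<stdin>", line 10, in <module>
    return umr_minimum(a, axis, None, out, keepdims, initial, where)
ValueError: zero-size array to reduction operation minimum which has no identity
```

Run:
```python
from h import *
d=np.load("w4.npz");C=(d["f"],d["T"])+cam("wrist")[2:]
g=C[0].min(2);sat=C[0].max(2).astype(int)-g
z=robot.get_obs()["position"][2]-.028
b=(sat>25);b[:205]=0;b[262:]=0;b[:,:275]=0;b[:,368:]=0
E=np.array([(u,np.nonzero(b[:,u])[0].min()) for u in range(288,354,2) if b[:,u].any()]);print(E[::4].tolist())
P=ray(C,E,z);print(circ(P),fixfit(P,.0235).x, fixfit(P,.021).x,robot.get_obs()["position"],z)
```

```text
[[288, 233], [296, 224], [304, 219], [312, 217], [320, 216], [328, 217], [336, 220], [344, 243], [352, 250]]
(array([ 0.4164012 , -0.25575684]), np.float64(0.019601144965685456), 29) [ 0.41609931 -0.26021293] [ 0.41637367 -0.2573942 ] [ 0.41961048 -0.25575418  0.12654406] 0.09854405590879003
```

move_arm(
  commands=[
    {"hand": 4.0,"travel": [-0.9,0.1,0],"twist": [0,0,0]},
    {"hand": 4.0,"travel": [0,0,3],"twist": [0,0,0]},
    {"hand": 4.0,"travel": [0,0,3],"twist": [0,0,0]},
    {"hand": 4.0,"travel": [0,0,2],"twist": [0,0,0]},
    {"hand": 4.0,"travel": [0,0,0.3],"twist": [0,0,0]},
  ],
)

```text
time: 12.12
position: [0.4192, -0.2642, 0.0406]
tool_rot: [0.707, 0.707, -0.0, -0.002]
ft_force: [-0.4, 0.4, 0.1]
grip_width: 0.0452
grip_force: 10.0
```

move_arm(
  commands=[
    {"hand": 4.0,"travel": [0,0,0],"twist": [0,0,0]},
    {"hand": 4.0,"travel": [0,0,0],"twist": [0,0,0]},
  ],
)

```text
time: 12.28
position: [0.4207, -0.2652, 0.0435]
tool_rot: [0.707, 0.707, -0.0, 0.001]
ft_force: [0.9, 0.2, -0.2]
grip_width: 0.0452
grip_force: 10.0
```

move_arm(
  commands=[
    {"hand": 4.0,"travel": [0.1,0,0.4],"twist": [0,0,0]},
    {"hand": 4.0,"travel": [0,0,0.2],"twist": [0,0,0]},
    {"hand": 4.0,"travel": [0,0,0.1],"twist": [0,0,0]},
    {"hand": 4.0,"travel": [0,0,0],"twist": [0,0,0]},
    {"hand": 4.0,"travel": [0,0,0],"twist": [0,0,0]},
  ],
)

```text
time: 12.7
position: [0.4201, -0.2634, 0.0359]
tool_rot: [0.707, 0.707, -0.0, 0.0]
ft_force: [0.3, 0.7, -1.3]
grip_width: 0.0453
grip_force: 10.0
```

move_arm(
  commands=[
    {"hand": 4.0,"travel": [0,0,0.1],"twist": [0,0,0]},
    {"hand": 4.0,"travel": [0,0,0],"twist": [0,0,0]},
    {"hand": 4.0,"travel": [0,0,0],"twist": [0,0,0]},
  ],
)

```text
time: 12.95
position: [0.42, -0.2635, 0.0355]
tool_rot: [0.707, 0.707, -0.0, 0.0]
ft_force: [-0.1, 0.8, 7.0]
grip_width: 0.0453
grip_force: 10.0
```

move_arm(
  commands=[
    {"hand": 8.7,"travel": [0,0,0],"twist": [0,0,0]},
    {"hand": 8.7,"travel": [0,0,0],"twist": [0,0,0]},
    {"hand": 8.7,"travel": [0,0,0],"twist": [0,0,0]},
    {"hand": 8.7,"travel": [0,0,0],"twist": [0,0,0]},
    {"hand": 8.7,"travel": [0,0,0],"twist": [0,0,0]},
  ],
)

```text
time: 13.37
position: [0.4199, -0.2633, 0.0344]
tool_rot: [0.707, 0.707, 0.0, -0.0]
ft_force: [0.2, -0.5, -0.7]
grip_width: 0.0712
grip_force: 0.0
```

move_arm(
  commands=[
    {"hand": 8.7,"travel": [0,0,-1],"twist": [0,0,0]},
    {"hand": 8.7,"travel": [0,0,-3.5],"twist": [0,0,0]},
    {"hand": 8.7,"travel": [0,0,-4],"twist": [0,0,0]},
    {"hand": 8.7,"travel": [0,0,-4],"twist": [0,0,0]},
    {"hand": 8.7,"travel": [0,0,-4],"twist": [0,0,0]},
  ],
)

```text
time: 13.78
position: [0.4194, -0.2628, 0.2017]
tool_rot: [0.707, 0.707, 0.0, -0.0]
ft_force: [0.7, -1.1, -0.1]
grip_width: 0.087
grip_force: 0.0
```

move_arm(
  commands=[
    {"hand": 8.7,"travel": [0,0,-4],"twist": [0,0,0]},
    {"hand": 8.7,"travel": [0,0,-2],"twist": [0,0,0]},
    {"hand": 8.7,"travel": [0,0,0],"twist": [0,0,0]},
    {"hand": 8.7,"travel": [0,0,0],"twist": [0,0,0]},
  ],
)

```text
time: 14.12
position: [0.4202, -0.2635, 0.2613]
tool_rot: [0.707, 0.707, -0.0, 0.002]
ft_force: [-1.0, 0.5, -0.5]
grip_width: 0.0869
grip_force: 0.0
```

Run:
```python
from h import *
C=cam("wrist");np.savez("w5",f=C[0],T=C[1]);print(robot.get_obs()["position"])
u,v=map(int,proj(C,(.42,-.265,.04)));print(u,v)
cv2.imwrite("pics/c5.png",cv2.resize(C[0][v-60:v+60,u-60:u+60,::-1],None,fx=4.5,fy=4.5,interpolation=cv2.INTER_CUBIC))
```

```text
[ 0.41940204 -0.26280093  0.25969786]
319 175
```

View pics/c5.png

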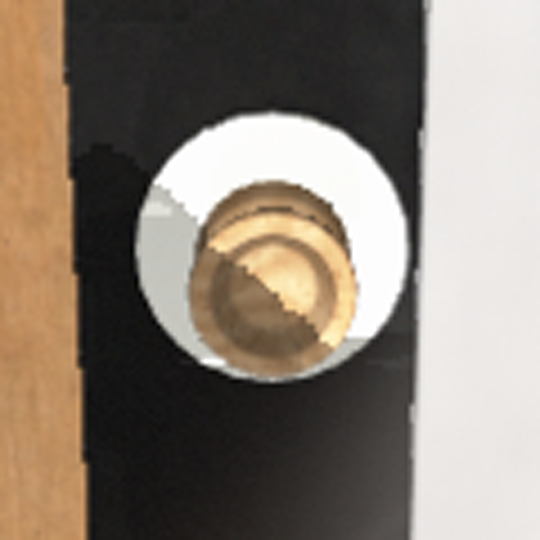

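The coaster's centre is at crop (272,247) and the cup rim's at (273,295), which looks centred.

Run:
```python
from h import *
d=np.load("w5.npz");C=(d["f"],d["T"])+cam("wrist")[2:]
print("egg",ray(C,(259+273/4.5,115+295/4.5),.066),"white",ray(C,(259+272/4.5,115+247/4.5),.008))
```

```text
egg [[ 0.42011525 -0.26520641]] white [[ 0.42000742 -0.26473216]]
```

move_arm(
  commands=[
    {"hand": 8.7,"travel": [4,0,0],"twist": [0,0,0]},
    {"hand": 8.7,"travel": [4,0,0],"twist": [0,0,0]},
    {"hand": 8.7,"travel": [4,0,0],"twist": [0,0,0]},
    {"hand": 8.7,"travel": [4,0,0],"twist": [0,0,0]},
    {"hand": 8.7,"travel": [4,0,0],"twist": [0,0,0]},
  ],
)

```text
time: 14.63
position: [0.4184, -0.0613, 0.2577]
tool_rot: [0.708, 0.706, -0.001, -0.002]
ft_force: [0.7, -0.3, -1.0]
grip_width: 0.0875
grip_force: 0.0
```

move_arm(
  commands=[
    {"hand": 8.7,"travel": [4,0,0],"twist": [0,0,0]},
    {"hand": 8.7,"travel": [4,0,0],"twist": [0,0,0]},
    {"hand": 8.7,"travel": [4,0,0],"twist": [0,0,0]},
    {"hand": 8.7,"travel": [2,0,0],"twist": [0,0,0]},
    {"hand": 8.7,"travel": [0,0,0],"twist": [0,0,-6.5]},
  ],
)

```text
time: 15.05
position: [0.418, 0.0804, 0.2577]
tool_rot: [0.664, 0.748, -0.001, -0.003]
ft_force: [-0.3, -0.3, -0.0]
grip_width: 0.0867
grip_force: 0.0
```

move_arm(
  commands=[
    {"hand": 8.7,"travel": [0,0,0],"twist": [0,0,-6.5]},
    {"hand": 8.7,"travel": [0,0,0],"twist": [0,0,-6.5]},
    {"hand": 8.7,"travel": [0,0,0],"twist": [0,0,-6.5]},
    {"hand": 8.7,"travel": [0,0,0],"twist": [0,0,-6]},
    {"hand": 8.7,"travel": [0,0,0],"twist": [0,0,0]},
  ],
)

```text
time: 15.47
position: [0.4188, 0.0768, 0.2577]
tool_rot: [0.484, 0.875, -0.001, -0.002]
ft_force: [-0.2, 0.2, 0.1]
grip_width: 0.087
grip_force: 0.0
```

Run:
```python
from h import *
C=cam("wrist");np.savez("w6",f=C[0],T=C[1]);o=robot.get_obs();print(o["position"],R.from_quat(o["tool_rot"]).as_matrix()[:2,0])
u,v=map(int,proj(C,(.42,.098,.03)));print(u,v)
cv2.imwrite("pics/c6.png",cv2.resize(C[0][v-60:v+60,u-60:u+60,::-1],None,fx=5,fy=5,interpolation=cv2.INTER_CUBIC))
```

```text
[0.41901793 0.07676849 0.25795853] [-0.52738085  0.84962499]
329 161
```

View pics/c6.png

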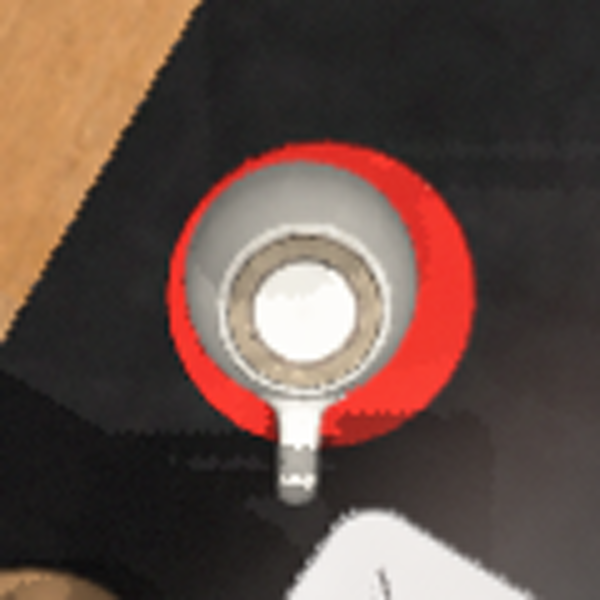

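Handle tip at crop (297,495) and ring centre at (305,311), so the jaws are square to the handle within about 2°.

Run:
```python
from h import *
d=np.load("w6.npz");C=(d["f"],d["T"])+cam("wrist")[2:]
m=ray(C,(269+305/5,101+311/5),.059)[0];print(m, "body low?",ray(C,(269+302/5,101+277/5),.025))
o=robot.get_obs();M=R.from_quat(o["tool_rot"]).as_matrix()
print(M.T@(np.r_[m,.033]-o["position"])*100,o["position"])
H,S,V=cv2.split(cv2.cvtColor(C[0],cv2.COLOR_RGB2HSV))
rd=(S>150)&((H<8)|(H>172))&(V>60);k,s=comp(rd,(330,160));h=cv2.convexHull(cv2.findNonZero(k))[:,0]
print("red",circ(ray(C,h,.008)))
```

```text
[0.41787164 0.09972577] body low? [[0.41670819 0.1019725 ]]
[ 1.98036287  1.16121157 22.5237196 ] [0.41923958 0.07670099 0.25822613]
red (array([0.4252186 , 0.09789308]), np.float64(0.04184467657964472), 33)
```

move_arm(
  commands=[
    {"hand": 8.7,"travel": [1,0.6,2],"twist": [0,0,0]},
    {"hand": 8.7,"travel": [1,0.6,2],"twist": [0,0,0]},
    {"hand": 8.7,"travel": [0,0,4],"twist": [0,0,0]},
    {"hand": 8.7,"travel": [0,0,4],"twist": [0,0,0]},
    {"hand": 8.7,"travel": [0,0,3],"twist": [0,0,0]},
  ],
)

```text
time: 15.98
position: [0.4186, 0.1001, 0.1072]
tool_rot: [0.486, 0.874, -0.0, -0.001]
ft_force: [-0.1, -0.3, -0.3]
grip_width: 0.0867
grip_force: 0.0
```

move_arm(
  commands=[
    {"hand": 8.7,"travel": [0,0,0],"twist": [0,0,0]},
    {"hand": 8.7,"travel": [0,0,0],"twist": [0,0,0]},
  ],
)

```text
time: 16.15
position: [0.4184, 0.1, 0.1082]
tool_rot: [0.486, 0.874, -0.001, -0.003]
ft_force: [-0.6, -1.1, 0.5]
grip_width: 0.0868
grip_force: 0.0
```

Run:
```python
from h import *
o=robot.get_obs();M=R.from_quat(o["tool_rot"]).as_matrix()
print(M.T@(np.r_[.4177,.0997,.033]-o["position"])*100,o["position"])
```

```text
[-0.00995604 -0.03523385  7.52070744] [0.41837041 0.0999563  0.10820454]
```

move_arm(
  commands=[
    {"hand": 8.7,"travel": [0,0,2],"twist": [0,0,0]},
    {"hand": 8.7,"travel": [0,0,3],"twist": [0,0,0]},
    {"hand": 8.7,"travel": [0,0,2.5],"twist": [0,0,0]},
    {"hand": 8.7,"travel": [0,0,0],"twist": [0,0,0]},
    {"hand": 8.7,"travel": [0,0,0],"twist": [0,0,0]},
  ],
)

```text
time: 16.57
position: [0.4205, 0.0999, 0.0355]
tool_rot: [0.485, 0.874, 0.0, 0.0]
ft_force: [0.4, -1.0, 0.6]
grip_width: 0.0871
grip_force: 0.0
```

move_arm(
  commands=[
    {"hand": 5.0,"travel": [0,0,0],"twist": [0,0,0]},
    {"hand": 5.0,"travel": [0,0,0],"twist": [0,0,0]},
    {"hand": 5.0,"travel": [0,0,0],"twist": [0,0,0]},
    {"hand": 5.0,"travel": [0,0,0],"twist": [0,0,0]},
    {"hand": 5.0,"travel": [0,0,0],"twist": [0,0,0]},
  ],
  force=20,
)

```text
time: 16.98
position: [0.4201, 0.1, 0.0354]
tool_rot: [0.485, 0.874, 0.0, 0.001]
ft_force: [0.0, -0.3, 2.1]
grip_width: 0.0615
grip_force: 0.5
```

move_arm(
  commands=[
    {"hand": 5.0,"travel": [0,0,0],"twist": [0,0,0]},
    {"hand": 5.0,"travel": [0,0,0],"twist": [0,0,0]},
    {"hand": 5.0,"travel": [0,0,0],"twist": [0,0,0]},
  ],
)

```text
time: 17.23
position: [0.4198, 0.1, 0.0352]
tool_rot: [0.485, 0.874, 0.0, 0.0]
ft_force: [-0.3, -0.5, 7.2]
grip_width: 0.0573
grip_force: 20.3
```

move_arm(
  commands=[
    {"hand": 5.0,"travel": [0,0,-1],"twist": [0,0,0]},
    {"hand": 5.0,"travel": [0,0,-3],"twist": [0,0,0]},
    {"hand": 5.0,"travel": [0,0,-3],"twist": [0,0,0]},
    {"hand": 5.0,"travel": [0,0,-3],"twist": [0,0,0]},
    {"hand": 5.0,"travel": [0,0,-2],"twist": [0,0,6.4]},
  ],
)

```text
time: 17.65
position: [0.4201, 0.1, 0.1566]
tool_rot: [0.534, 0.846, 0.0, 0.001]
ft_force: [-0.3, 0.7, -0.6]
grip_width: 0.0572
grip_force: 19.7
```

move_arm(
  commands=[
    {"hand": 5.0,"travel": [0,0,0],"twist": [0,0,6.4]},
    {"hand": 5.0,"travel": [0,0,0],"twist": [0,0,6.4]},
    {"hand": 5.0,"travel": [0,0,0],"twist": [0,0,6.4]},
    {"hand": 5.0,"travel": [0,0,0],"twist": [0,0,6.2]},
    {"hand": 5.0,"travel": [0,0,0],"twist": [0,0,0]},
  ],
)

```text
time: 18.07
position: [0.4195, 0.1, 0.1545]
tool_rot: [0.707, 0.707, -0.0, -0.0]
ft_force: [0.9, 0.4, -1.0]
grip_width: 0.0571
grip_force: 19.7
```

move_arm(
  commands=[
    {"hand": 5.0,"travel": [3,1.6,0],"twist": [0,0,0]},
    {"hand": 5.0,"travel": [3,1.6,0],"twist": [0,0,0]},
    {"hand": 5.0,"travel": [3,1.6,0],"twist": [0,0,0]},
    {"hand": 5.0,"travel": [3,1.6,0],"twist": [0,0,0]},
    {"hand": 5.0,"travel": [2,1.6,0],"twist": [0,0,0]},
  ],
)

```text
time: 18.48
position: [0.4995, 0.2427, 0.1543]
tool_rot: [0.705, 0.71, 0.0, -0.0]
ft_force: [0.3, -1.1, -1.4]
grip_width: 0.0575
grip_force: 19.7
```

move_arm(
  commands=[
    {"hand": 5.0,"travel": [1,0.8,2],"twist": [0,0,0]},
    {"hand": 5.0,"travel": [0.5,0,2],"twist": [0,0,0]},
    {"hand": 5.0,"travel": [0,0,0],"twist": [0,0,0]},
    {"hand": 5.0,"travel": [0,0,0],"twist": [0,0,0]},
  ],
)

```text
time: 18.82
position: [0.5056, 0.255, 0.1132]
tool_rot: [0.705, 0.709, -0.002, -0.001]
ft_force: [-0.6, 0.2, -1.2]
grip_width: 0.0574
grip_force: 19.7
```

Run:
```python
from h import *
C=cam("wrist");np.savez("w7",f=C[0],T=C[1]);save(C,"w7");o=robot.get_obs();print(o["position"],R.from_quat(o["tool_rot"]).as_matrix()[:2,0])
M=R.from_quat(o["tool_rot"]).as_matrix();print(M.T@(np.r_[.5116,.2635,.0355]-o["position"])*100)
H,S,V=cv2.split(cv2.cvtColor(C[0],cv2.COLOR_RGB2HSV))
m=(S>150)&(H>100)&(H<125)&(V>50);k,s=comp(m,proj(C,(.5116,.27,.008)));print(s)
h=cv2.convexHull(cv2.findNonZero(k))[:,0];P=ray(C,h[h[:,1]<s[1]+45],.008);print(circ(P),fixfit(P,.042).x)
```

```text
[0.50652565 0.2548336  0.11425467] [-0.00436024  0.99999022]
[0.87022493 0.52721657 7.87377222]
[ 282  146   93   62 4023]
(array([0.51162416, 0.26524244]), np.float64(0.04133280012426605), 25) [0.5116055  0.26438142]
```

View pics/w7.png

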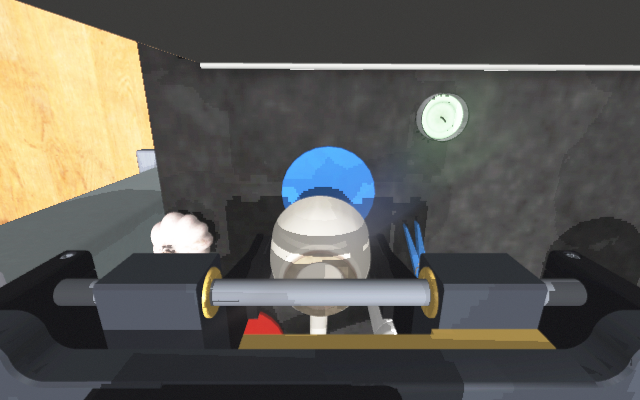

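The mug is held upright over the blue coaster; its low rim's near edge is at about (321,196) and its sides are near columns 271 and 371.

Run:
```python
from h import *
d=np.load("w7.npz");C=(d["f"],d["T"])+cam("wrist")[2:]
o=robot.get_obs();z=o["position"][2]-.0272
print(ray(C,(321,196),z)[0]-[0,.031], z,o["position"], ray(C,[(271,255),(371,255)],z+.015).mean(0))
```

```text
[0.50545049 0.25552957] 0.08773063212606935 [0.50712777 0.25479886 0.11493063] [0.505642   0.25416536]
```

move_arm(
  commands=[
    {"hand": 5.0,"travel": [0.9,0.5,1],"twist": [0,0,0]},
    {"hand": 5.0,"travel": [0,0,2.5],"twist": [0,0,0]},
    {"hand": 5.0,"travel": [0,0,2.5],"twist": [0,0,0]},
    {"hand": 5.0,"travel": [0,0,1],"twist": [0,0,0]},
    {"hand": 5.0,"travel": [0,0,0],"twist": [0,0,0]},
  ],
)

```text
time: 19.33
position: [0.511, 0.2637, 0.0425]
tool_rot: [0.706, 0.708, -0.002, -0.001]
ft_force: [0.1, 0.8, -0.8]
grip_width: 0.0572
grip_force: 19.7
```

move_arm(
  commands=[
    {"hand": 5.0,"travel": [0,0,0],"twist": [0,0,0]},
    {"hand": 5.0,"travel": [0,0,0.2],"twist": [0,0,0]},
    {"hand": 5.0,"travel": [0,0,0],"twist": [0,0,0]},
  ],
)

```text
time: 19.58
position: [0.5133, 0.2645, 0.0437]
tool_rot: [0.706, 0.708, 0.001, 0.001]
ft_force: [-0.4, -0.2, -0.4]
grip_width: 0.0573
grip_force: 19.7
```

move_arm(
  commands=[
    {"hand": 5.0,"travel": [0,0,0.4],"twist": [0,0,0]},
    {"hand": 5.0,"travel": [0,0,0.2],"twist": [0,0,0]},
    {"hand": 5.0,"travel": [0,0,0],"twist": [0,0,0]},
    {"hand": 5.0,"travel": [0,0,0],"twist": [0,0,0]},
  ],
)

```text
time: 19.92
position: [0.5123, 0.2642, 0.0366]
tool_rot: [0.706, 0.708, -0.0, -0.0]
ft_force: [0.1, 0.3, -1.2]
grip_width: 0.0572
grip_force: 19.7
```

move_arm(
  commands=[
    {"hand": 5.0,"travel": [0,0,0.1],"twist": [0,0,0]},
    {"hand": 5.0,"travel": [0,0,0],"twist": [0,0,0]},
    {"hand": 5.0,"travel": [0,0,0],"twist": [0,0,0]},
  ],
)

```text
time: 20.17
position: [0.5123, 0.2642, 0.0355]
tool_rot: [0.706, 0.708, -0.0, -0.0]
ft_force: [0.2, -0.0, -0.6]
grip_width: 0.0567
grip_force: 19.7
```

move_arm(
  commands=[
    {"hand": 5.0,"travel": [0,0,0.1],"twist": [0,0,0]},
    {"hand": 5.0,"travel": [0,0,0],"twist": [0,0,0]},
    {"hand": 5.0,"travel": [0,0,0],"twist": [0,0,0]},
  ],
)

```text
time: 20.42
position: [0.5124, 0.2643, 0.0353]
tool_rot: [0.706, 0.708, 0.0, 0.0]
ft_force: [-1.1, -0.8, 5.2]
grip_width: 0.0573
grip_force: 20.1
```

move_arm(
  commands=[
    {"hand": 8.7,"travel": [0,0,0],"twist": [0,0,0]},
    {"hand": 8.7,"travel": [0,0,0],"twist": [0,0,0]},
    {"hand": 8.7,"travel": [0,0,0],"twist": [0,0,0]},
    {"hand": 8.7,"travel": [0,0,0],"twist": [0,0,0]},
    {"hand": 8.7,"travel": [0,0,0],"twist": [0,0,0]},
  ],
)

```text
time: 20.83
position: [0.5123, 0.2642, 0.0343]
tool_rot: [0.706, 0.708, -0.0, -0.0]
ft_force: [-0.1, 0.3, 0.3]
grip_width: 0.082
grip_force: 0.0
```

move_arm(
  commands=[
    {"hand": 8.7,"travel": [0,0,-1],"twist": [0,0,0]},
    {"hand": 8.7,"travel": [0,0,-3.5],"twist": [0,0,0]},
    {"hand": 8.7,"travel": [0,0,-4],"twist": [0,0,0]},
    {"hand": 8.7,"travel": [0,0,-4],"twist": [0,0,0]},
    {"hand": 8.7,"travel": [0,0,-4],"twist": [0,0,0]},
  ],
)

```text
time: 21.25
position: [0.5118, 0.2641, 0.2017]
tool_rot: [0.706, 0.708, -0.0, -0.0]
ft_force: [1.0, 0.8, -0.4]
grip_width: 0.0873
grip_force: 0.0
```

move_arm(
  commands=[
    {"hand": 8.7,"travel": [0,0,-4],"twist": [0,0,0]},
    {"hand": 8.7,"travel": [-1.5,0,-2],"twist": [0,0,0]},
    {"hand": 8.7,"travel": [0,0,0],"twist": [0,0,0]},
    {"hand": 8.7,"travel": [0,0,0],"twist": [0,0,0]},
  ],
)

```text
time: 21.58
position: [0.5128, 0.2491, 0.2616]
tool_rot: [0.706, 0.708, 0.002, 0.001]
ft_force: [0.1, -0.8, 0.4]
grip_width: 0.0866
grip_force: 0.0
```

Run:
```python
from h import *
C=cam("wrist");np.savez("w8",f=C[0],T=C[1]);o=robot.get_obs();print(o["position"],R.from_quat(o["tool_rot"]).as_matrix()[:2,0])
u,v=map(int,proj(C,(.5116,.264,.03)));print(u,v)
cv2.imwrite("pics/c8.png",cv2.resize(C[0][v-60:v+60,u-60:u+60,::-1],None,fx=5,fy=5,interpolation=cv2.INTER_CUBIC))
```

```text
[0.51179738 0.24906361 0.25976496] [-0.00215416  0.99999765]
318 161
```

View pics/c8.png

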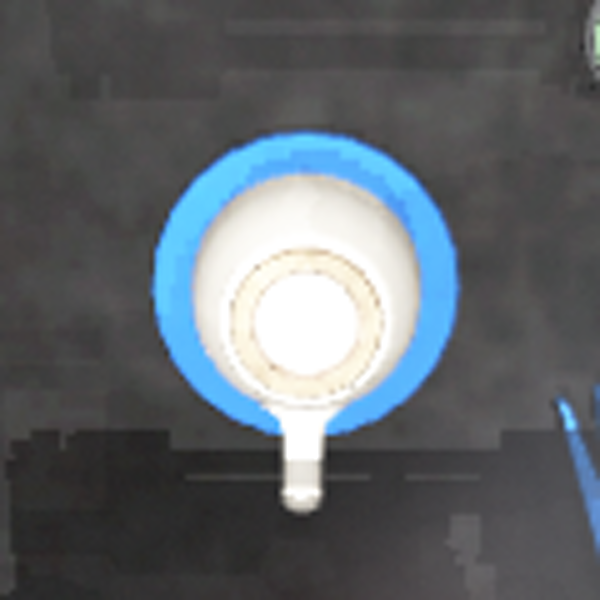

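Ring centre at crop (307,324), coaster centre at (305,285), upright. Now on to the jar on cork.

Run:
```python
from h import *
d=np.load("w8.npz");C=(d["f"],d["T"])+cam("wrist")[2:]
print("mug",ray(C,(258+307/5,101+324/5),.059),"blue",ray(C,(258+305/5,101+285/5),.008))
```

```text
mug [[0.51263894 0.26452674]] blue [[0.51227362 0.26524491]]
```

move_arm(
  commands=[
    {"hand": 8.7,"travel": [-3.7,-1.2,0],"twist": [0,0,0]},
    {"hand": 8.7,"travel": [-3.7,-1.2,0],"twist": [0,0,0]},
    {"hand": 8.7,"travel": [-3.7,-1.2,0],"twist": [0,0,0]},
    {"hand": 8.7,"travel": [-3.7,-1.1,0],"twist": [0,0,0]},
    {"hand": 8.7,"travel": [-3.7,-1.1,0],"twist": [0,0,0]},
  ],
)

```text
time: 22.1
position: [0.4528, 0.0633, 0.2576]
tool_rot: [0.706, 0.709, -0.001, -0.002]
ft_force: [0.9, -0.1, 0.5]
grip_width: 0.0869
grip_force: 0.0
```

move_arm(
  commands=[
    {"hand": 8.7,"travel": [-3.7,-1.1,0],"twist": [0,0,0]},
    {"hand": 8.7,"travel": [-3.7,-1.1,0],"twist": [0,0,0]},
    {"hand": 8.7,"travel": [-3.7,-1.1,0],"twist": [0,0,0]},
    {"hand": 8.7,"travel": [0,0,0],"twist": [0,0,0]},
    {"hand": 8.7,"travel": [0,0,0],"twist": [0,0,0]},
  ],
)

```text
time: 22.52
position: [0.421, -0.0483, 0.2581]
tool_rot: [0.708, 0.706, -0.001, -0.002]
ft_force: [0.3, 0.8, -0.1]
grip_width: 0.0872
grip_force: 0.0
```

Run:
```python
from h import *
C=cam("wrist");np.savez("w9",f=C[0],T=C[1]);o=robot.get_obs();print(o["position"],R.from_quat(o["tool_rot"]).as_matrix()[:2,0])
M=R.from_quat(o["tool_rot"]).as_matrix();print(M.T@(np.r_[.4197,-.0475,.0315]-o["position"])*100)
u,v=map(int,proj(C,(.419,-.048,.03)));print(u,v)
cv2.imwrite("pics/c9.png",cv2.resize(C[0][v-60:v+60,u-60:u+60,::-1],None,fx=5,fy=5,interpolation=cv2.INTER_CUBIC))
```

```text
[ 0.42133531 -0.04704148  0.25824066] [-1.66334035e-04  9.99998019e-01]
[-0.09080044 -0.09122046 22.67433636]
319 173
```

View pics/c9.png

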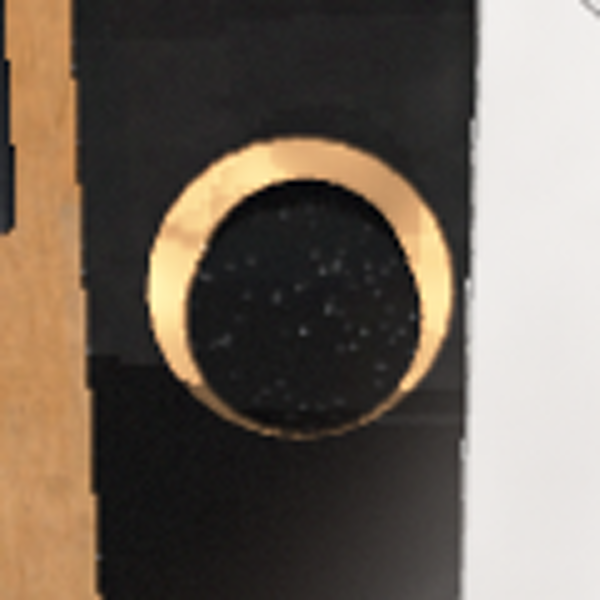

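Jar on cork: columns 187–420, base's near edge at crop row 178 and top's far rim near row 430.

Run:
```python
from h import *
d=np.load("w9.npz");C=(d["f"],d["T"])+cam("wrist")[2:]
f=lambda x,y,z:ray(C,(259+x/5,113+y/5),z)[0]
print(f(303,178,.008)-[0,.029],f(303,430,.058)+[0,.029],f(303,310,.058))
print(robot.get_obs()["position"])
```

```text
[ 0.41954538 -0.04764886] [ 0.41956936 -0.04467684] [ 0.41964029 -0.04337586]
[ 0.42160477 -0.04627914  0.25842563]
```

move_arm(
  commands=[
    {"hand": 8.7,"travel": [-0.1,-0.1,3],"twist": [0,0,0]},
    {"hand": 8.7,"travel": [0,0,4],"twist": [0,0,0]},
    {"hand": 8.7,"travel": [0,0,4],"twist": [0,0,0]},
    {"hand": 8.7,"travel": [0,0,3],"twist": [0,0,0]},
    {"hand": 8.7,"travel": [0,0,1],"twist": [0,0,0]},
  ],
)

```text
time: 23.03
position: [0.4188, -0.0451, 0.1056]
tool_rot: [0.705, 0.709, -0.002, -0.004]
ft_force: [-0.2, -0.0, 0.4]
grip_width: 0.0872
grip_force: 0.0
```

move_arm(
  commands=[
    {"hand": 8.7,"travel": [0,0,0],"twist": [0,0,0]},
    {"hand": 8.7,"travel": [0,0,0],"twist": [0,0,0]},
  ],
)

```text
time: 23.2
position: [0.421, -0.0464, 0.1087]
tool_rot: [0.705, 0.709, -0.0, -0.001]
ft_force: [0.5, 0.4, -0.8]
grip_width: 0.0873
grip_force: 0.0
```

move_arm(
  commands=[
    {"hand": 8.7,"travel": [0,-0.1,2],"twist": [0,0,0]},
    {"hand": 8.7,"travel": [0,0,3],"twist": [0,0,0]},
    {"hand": 8.7,"travel": [0,0,2.7],"twist": [0,0,0]},
    {"hand": 8.7,"travel": [0,0,0],"twist": [0,0,0]},
    {"hand": 8.7,"travel": [0,0,0],"twist": [0,0,0]},
  ],
)

```text
time: 23.62
position: [0.4203, -0.0474, 0.0327]
tool_rot: [0.706, 0.708, -0.0, -0.001]
ft_force: [0.1, -0.7, -1.3]
grip_width: 0.0869
grip_force: 0.0
```

move_arm(
  commands=[
    {"hand": 5.0,"travel": [0,0,0],"twist": [0,0,0]},
    {"hand": 5.0,"travel": [0,0,0],"twist": [0,0,0]},
    {"hand": 5.0,"travel": [0,0,0],"twist": [0,0,0]},
    {"hand": 5.0,"travel": [0,0,0],"twist": [0,0,0]},
    {"hand": 5.0,"travel": [0,0,0],"twist": [0,0,0]},
  ],
  force=20,
)

```text
time: 24.03
position: [0.4207, -0.0482, 0.0335]
tool_rot: [0.706, 0.708, 0.0, 0.001]
ft_force: [0.6, 0.4, 0.1]
grip_width: 0.0614
grip_force: 0.0
```

move_arm(
  commands=[
    {"hand": 5.0,"travel": [0,0,0],"twist": [0,0,0]},
    {"hand": 5.0,"travel": [0,0,0],"twist": [0,0,0]},
    {"hand": 5.0,"travel": [0,0,0],"twist": [0,0,0]},
  ],
)

```text
time: 24.28
position: [0.4203, -0.0481, 0.0332]
tool_rot: [0.706, 0.708, 0.0, 0.0]
ft_force: [-0.3, -0.2, 7.7]
grip_width: 0.0567
grip_force: 20.0
```

move_arm(
  commands=[
    {"hand": 5.0,"travel": [0,0,-1.5],"twist": [0,0,0]},
    {"hand": 5.0,"travel": [0,0,-3],"twist": [0,0,0]},
    {"hand": 5.0,"travel": [0.5,0,-3],"twist": [0,0,0]},
    {"hand": 5.0,"travel": [3,0.5,0],"twist": [0,0,0]},
    {"hand": 5.0,"travel": [3.5,0,0],"twist": [0,0,0]},
  ],
)

```text
time: 24.7
position: [0.4282, 0.0208, 0.1094]
tool_rot: [0.708, 0.706, 0.002, 0.003]
ft_force: [1.3, 0.8, -2.4]
grip_width: 0.0566
grip_force: 20.0
```

move_arm(
  commands=[
    {"hand": 5.0,"travel": [3.5,0,0],"twist": [0,0,0]},
    {"hand": 5.0,"travel": [3,0,0],"twist": [0,0,0]},
    {"hand": 5.0,"travel": [1,0,2],"twist": [0,0,0]},
    {"hand": 5.0,"travel": [0,0,2],"twist": [0,0,0]},
    {"hand": 5.0,"travel": [0,0,0],"twist": [0,0,0]},
  ],
)

```text
time: 25.12
position: [0.4227, 0.0979, 0.0654]
tool_rot: [0.705, 0.709, -0.002, -0.002]
ft_force: [-0.4, -0.3, -2.0]
grip_width: 0.0563
grip_force: 20.0
```

move_arm(
  commands=[
    {"hand": 5.0,"travel": [0,0,0],"twist": [0,0,0]},
    {"hand": 5.0,"travel": [0,0,0],"twist": [0,0,0]},
  ],
)

```text
time: 25.28
position: [0.4248, 0.0967, 0.0679]
tool_rot: [0.706, 0.708, -0.0, -0.0]
ft_force: [-0.5, 0.2, -1.8]
grip_width: 0.0567
grip_force: 20.0
```

Lateral position is right. Lowering 3.5 cm.

move_arm(
  commands=[
    {"hand": 5.0,"travel": [0,0,2],"twist": [0,0,0]},
    {"hand": 5.0,"travel": [0,0,0.9],"twist": [0,0,0]},
    {"hand": 5.0,"travel": [0,0,0.3],"twist": [0,0,0]},
    {"hand": 5.0,"travel": [0,0,0],"twist": [0,0,0]},
    {"hand": 5.0,"travel": [0,0,0],"twist": [0,0,0]},
  ],
)

```text
time: 25.7
position: [0.4249, 0.0967, 0.0359]
tool_rot: [0.706, 0.708, 0.0, 0.0]
ft_force: [-0.0, -0.1, -1.5]
grip_width: 0.0565
grip_force: 20.0
```

move_arm(
  commands=[
    {"hand": 5.0,"travel": [0,0,0.1],"twist": [0,0,0]},
    {"hand": 5.0,"travel": [0,0,0],"twist": [0,0,0]},
    {"hand": 5.0,"travel": [0,0,0],"twist": [0,0,0]},
  ],
)

```text
time: 25.95
position: [0.425, 0.097, 0.0349]
tool_rot: [0.706, 0.708, 0.0, 0.0]
ft_force: [-0.3, 0.2, -2.8]
grip_width: 0.057
grip_force: 20.0
```

move_arm(
  commands=[
    {"hand": 5.0,"travel": [0,0,0.1],"twist": [0,0,0]},
    {"hand": 5.0,"travel": [0,0,0],"twist": [0,0,0]},
    {"hand": 5.0,"travel": [0,0,0.1],"twist": [0,0,0]},
    {"hand": 5.0,"travel": [0,0,0],"twist": [0,0,0]},
    {"hand": 5.0,"travel": [0,0,0],"twist": [0,0,0]},
  ],
)

```text
time: 26.37
position: [0.4248, 0.097, 0.0332]
tool_rot: [0.706, 0.708, 0.0, 0.0]
ft_force: [-0.3, 0.4, 6.5]
grip_width: 0.0563
grip_force: 20.0
```

move_arm(
  commands=[
    {"hand": 8.7,"travel": [0,0,0],"twist": [0,0,0]},
    {"hand": 8.7,"travel": [0,0,0],"twist": [0,0,0]},
    {"hand": 8.7,"travel": [0,0,0],"twist": [0,0,0]},
    {"hand": 8.7,"travel": [0,0,0],"twist": [0,0,0]},
    {"hand": 8.7,"travel": [0,0,0],"twist": [0,0,0]},
  ],
)

```text
time: 26.78
position: [0.4248, 0.097, 0.0325]
tool_rot: [0.706, 0.708, -0.0, -0.0]
ft_force: [0.1, -0.3, 0.3]
grip_width: 0.0816
grip_force: 0.0
```

move_arm(
  commands=[
    {"hand": 8.7,"travel": [0,0,-1],"twist": [0,0,0]},
    {"hand": 8.7,"travel": [0,0,-3.5],"twist": [0,0,0]},
    {"hand": 8.7,"travel": [0,0,-4],"twist": [0,0,0]},
    {"hand": 8.7,"travel": [0,0,-4],"twist": [0,0,0]},
    {"hand": 8.7,"travel": [0,0,-4],"twist": [0,0,0]},
  ],
)

```text
time: 27.2
position: [0.4239, 0.097, 0.199]
tool_rot: [0.706, 0.708, -0.001, -0.001]
ft_force: [0.5, -0.5, -0.5]
grip_width: 0.0871
grip_force: 0.0
```

move_arm(
  commands=[
    {"hand": 8.7,"travel": [0,0,-4],"twist": [0,0,0]},
    {"hand": 8.7,"travel": [0,0,-4],"twist": [0,0,0]},
    {"hand": 8.7,"travel": [0,0,0],"twist": [0,0,0]},
    {"hand": 8.7,"travel": [0,0,0],"twist": [0,0,0]},
    {"hand": 8.7,"travel": [0,0,0],"twist": [0,0,0]},
  ],
)

```text
time: 27.62
position: [0.4238, 0.097, 0.277]
tool_rot: [0.706, 0.708, -0.0, -0.0]
ft_force: [0.3, -0.4, -0.4]
grip_width: 0.0871
grip_force: 0.0
```

Run:
```python
from h import *
C=cam("wrist");np.savez("wa",f=C[0],T=C[1]);save(C,"wa");print(robot.get_obs()["position"])
H,S,V=cv2.split(cv2.cvtColor(C[0],cv2.COLOR_RGB2HSV))
rd=((S>150)&((H<8)|(H>172))&(V>60));k,s=comp(rd,proj(C,(.425,.097,.008)))
cn=max(cv2.findContours(k,0,1)[0],key=len)[:,0];h=cv2.convexHull(cn)[:,0]
P=ray(C,h,.008);c=fixfit(P,.042).x;print("red",c,circ(P))
Q=ray(C,cn,.008);d=np.hypot(*(Q-c).T);I=Q[(d<.037)&(Q[:,1]>.1)];print("jar",circ(I),fixfit(I,.029).x)
```

```text
[0.42342186 0.09700459 0.27616303]
red [0.42559649 0.0978172 ] (array([0.4255997 , 0.09780294]), np.float64(0.04205455423664612), 31)
jar (array([0.42449147, 0.0980954 ]), np.float64(0.029156756475397866), 56) [0.42445163 0.09828031]
```

View pics/wa.png

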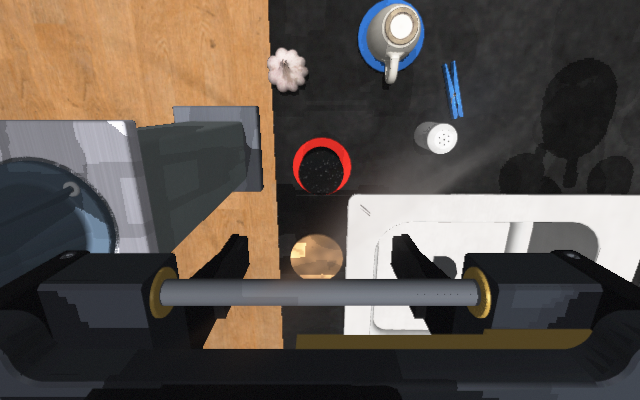

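The jar at (322,167) is centred on red within about 1 mm. The mug stands on blue at (391,35), cork at (317,257) is empty, and the garlic (288,70) and shaker (437,138) are standing. Handing in.

```bash
python3 -c "from rig import robot;print(robot.hand_in())"
```

```text
the job is handed in; nothing more can be done
None
```

The mug is on blue, the egg cup on white and the black jar on red, each within about 2 mm of its coaster's centre by my camera measurements; all are upright and released, and the job was handed in at about 28 s (the hand-in gave no verdict).

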